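# Load the vial reader and set its carriage

## Robot

A 7-joint arm with a two-finger parallel gripper is mounted at the origin on a cart in front of the work surface, level with it; the furniture and walls round the work are solid. World frame = base frame: x ahead of the robot, y to its left, z up, the work surface at z = 0. Lengths are in mm, angles in rad, forces in N, time in s.
With the tool pointing down it reaches from about 425 to 950 mm from the base axis. Payload 4.7 kg.
Tool frame: the origin (TCP) lies between the finger pads; the fingertips stand 17 mm ahead of it and the grasp point (between the pads) lies 2 mm behind it; z points along the fingers, y is the line along which they close (so a half turn about z gives the same grasp; the last joint's range is limited). The gripper opens to 85 mm and grips with 20 to 120 N. Pads are 22 mm wide; open, the fingers measure 114 mm over their backs; the gripper's body (76 mm by 85 mm) begins 54 mm behind the grasp point. The pads swing forward as they close: fully open they stand 13 mm farther back than shut.
Start: joints at [1.09, 0.469, -0.049, 1.532, 0.024, 1.141, -0.082], TCP at [294.741, -607.268, 248.335] pointing down, gripper open.
Joint ranges: [-2.59, 2.59], [-0.33, 1.99], [-1.39, 1.29], [0.1, 2.45], [-1.04, 4.18], [0.21, 1.99], [-2.66, 2.66]. Speed limits (rad/s): [2.57, 2.57, 3.14, 3.14, 3.14, 3.14, 3.14].

## Interface

Orientations are given as a unit quaternion [w, x, y, z].
In Python, from workcell import env gives the robot as it stands. Calls block until the motion is done:
- env.move_ptp(position, orientation): joint-space move of the TCP to a pose.
- env.line_to(position, rot=None, rate=150): straight line of the TCP; rot=None keeps the orientation; rate is the mean speed in mm/s.
- env.move_joints(angles): joint-space move.
- env.ungrasp() and env.close_gripper(force=None): open the fingers fully, or close them until they stop; force is the grip in N (None keeps the last).
- env.pause(seconds).
- env.solve_ik(position, orientation): joint angles nearest the present ones, or None.
- env.state(): the state.
- env.grab_frame(name): name is "scene" or "top"; returns the picture (400x640x3 uint8, red, green, blue); there is no depth.
- env.camera_params(name): a dict with "fx", "fy", "cx", "cy" (pixels), "k1" (the pictures are not rectified: a ray, as slopes to the right and down, at radius r is drawn at 1 + k1 r^2 times it, then the intrinsics apply), "camera_from_world" (4x4, takes a point from world to camera coordinates). Camera axes: x right, y down, z forward; pixel columns grow to the right and rows downward; lengths in mm; the calibration is good to about 2 mm. A picture is of the moment at which its call begins. camera_params takes no time and is no camera call.
A pose or a line that the arm cannot do raises env.IKError and nothing moves.
- env.hand_in(): hands the job in; it is judged then, once.
Trained networks look in the newest picture that a camera, given by its name, has taken for a name from the list of things; names that differ only in an ending like _2 or _b are one class to them, and where a whole thing is asked for, a point or a joint stands for the part that bears it (a point fixed in the world has none). Each returns a list of dicts, best first, with "confidence" (0 to 1); they miss things now and then, are a little off and sometimes report something else, mostly with a low value. They report only what shows in the picture. A call takes as long as a camera call. They do not tell look-alikes from the thing itself.
- env.cut_out(camera, name): "mask" (400x640 bool, what is visible of it).
- env.landmark_of(camera, name): "xyz" ([x, y, z] in mm, in world coordinates, good to about 4 mm: a listed point, or the origin of a listed thing).
The state is a dict: "t": time; "joints": joint angles; "qd": joint speeds; "effort": joint torques, N m; "tcp_pos": TCP position; "tool_rot": TCP orientation; "ft_force": force on the tool from outside, world axes, zero at the start; "moment": the same for the moment, N m; "width": finger opening in mm; "gripper_force": force on a finger pad.
Only numpy, scipy, OpenCV 4.12 (cv2) and the standard library are available. Lean on these libraries where they do the work, as an engineer would, in place of code of your own. Each camera call takes 0.05 s, during which the arm holds its last target. There are 200 camera calls.

## Task

Turn the reader's black feed knob until the brass pointer on the carriage stands exactly at the green mark; then move every black-capped vial from the blue rack to the carriage, each upright and fully down in a bore of its own (any of them), and after that turn the knob until the pointer stands exactly at the red mark. Leave the white-capped brown vial in the rack, and let go of everything at the end.

Things in the scene. Friction and masses are not known exactly. Their poses are not given: they have to be found in the camera images.
- reader: vial reader, fixed: grey bed 108x335x8 mm, knob on a blue gearbox at its -y end, sliding carriage, white gate (y 58 to 98 mm, underside 82, top 96 mm up); origin on the worktop, x away from the robot, y along the travel from knob to gate, z up; yaw varies. A wall cabinet hangs 0.59 m over the back of the worktop from about 0.1 m behind the reader: keep wrist and elbow clear of it
- carriage (a joint): slide of the carriage (an aluminium block 56 x 128 mm, its top 40 mm above the worktop) along the reader's +y axis towards the gate, 0 to 0.095 m; moved by the feed knob, 10 mm per radian; friction holds it (about 7 N)
- feed_knob (a joint): angle of the feed knob, 0 to 9.5 rad, growing clockwise as seen from above; clockwise drives carriage and pointer towards the gate (+y of the reader), 10 mm per radian; stays where it is left; takes about 0.07 N m
- feed_knob_grip (a point): point on the upright axis of the black feed knob, 75 mm above the worktop, in the knob's grip bar; the bar is 46 mm long along this point's x axis, 14 mm wide along its y axis and stands from 52 to 82 mm above the worktop on a 48 mm disc; the point turns with the knob
- pointer_tip (a point): tip of the thin brass pointer fixed to the carriage's -x side, at the middle of its length, 20 mm above the worktop, over a scale strip with ticks every 10 mm
- green_mark_tip (a point): tip of the thin blade of the green mark (load position), a fixed tab beside the scale strip; the pointer stands at the mark when both tips have the same y in the reader's frame (they then face one another 2 mm apart in x); the place of the mark along the scale differs from start to start
- red_mark_tip (a point): tip of the thin blade of the red mark (reading position), a fixed tab beside the scale strip, nearer the gate than the green one; otherwise as the green mark
- bore0 (a point): centre of the mouth of bore 0 in the carriage's top (the one nearest the knob; 42 mm apart along the reader's y), 40 mm above the worktop: a round hole 28 mm wide and 24 mm deep with a 2 mm chamfer; moves with the carriage
- bore1 (a point): centre of the mouth of bore 1 in the carriage's top (the middle one; 42 mm apart along the reader's y), 40 mm above the worktop: a round hole 28 mm wide and 24 mm deep with a 2 mm chamfer; moves with the carriage
- bore2 (a point): centre of the mouth of bore 2 in the carriage's top (the one nearest the gate; 42 mm apart along the reader's y), 40 mm above the worktop: a round hole 28 mm wide and 24 mm deep with a 2 mm chamfer; moves with the carriage
- vial_sa_mid (a point): centre, half-way up, of a black-capped clear glass vial with a red band, standing in the rack at the start: 25 mm wide and 56 mm tall (28 mm above its foot; glass up to 44 mm, then the 22 mm wide cap), 30 g; z points to the cap; may be absent
- vial_sbx_mid (a point): centre, half-way up, of a black-capped amber glass vial with a red band, standing in the rack at the start: 25 mm wide and 56 mm tall (28 mm above its foot; glass up to 44 mm, then the 22 mm wide cap), 30 g; z points to the cap; may be absent
- vial_scxx_mid (a point): centre, half-way up, of a black-capped clear glass vial with a red band, standing in the rack at the start: 25 mm wide and 56 mm tall (28 mm above its foot; glass up to 44 mm, then the 22 mm wide cap), 30 g; z points to the cap; may be absent
- vial_sd_mid (a point): centre, half-way up, of a black-capped amber glass vial with a red band, standing in the rack at the start: 25 mm wide and 56 mm tall (28 mm above its foot; glass up to 44 mm, then the 22 mm wide cap), 30 g; z points to the cap; may be absent
- vial_front_mid (a point): centre, half-way up, of the white-capped brown glass vial, 26 mm wide and 60 mm tall, which stands among the others in the rack and is to be left there
- vial_rack: blue plastic rack 54 x 232 x 30 mm, loose on the worktop, with five bores 27.5 mm wide and 26 mm deep in a row along its y axis, 45 mm apart, in which the vials stand at the start (feet 4 mm above the worktop; they may lean by up to about 0.1 rad if the rack is knocked); origin at the centre of its underside, z up
Things that resemble listed ones, but are neither listed nor needed, are in the scene too. Leave any pink or turquoise look-alike of the part that bears vial_sbx_mid alone.

How it is judged (in metres and radians):
On the way, in this order (a step that is already met when the one before it is completed fails the run):
1. the pointer is brought to the green mark (within 2.5 mm) (y of pointer_tip in the frame of green_mark_tip between -0.0025 and 0.0025 m), for 0.4 s.
2. with the pointer still at the green mark (within 8 mm), every black-capped vial stands in a bore (y of pointer_tip in the frame of green_mark_tip between -0.008 and 0.008 m and ((horizontal distance between vial_sa_mid and bore0 below 0.006 m and z of vial_sa_mid in the frame of bore0 below 0.008 m and angle between vial_sa_mid's own z axis and vertical below 0.15 rad) or (horizontal distance between vial_sa_mid and bore1 below 0.006 m and z of vial_sa_mid in the frame of bore1 below 0.008 m and angle between vial_sa_mid's own z axis and vertical below 0.15 rad) or (horizontal distance between vial_sa_mid and bore2 below 0.006 m and z of vial_sa_mid in the frame of bore2 below 0.008 m and angle between vial_sa_mid's own z axis and vertical below 0.15 rad)) and ((horizontal distance between vial_sbx_mid and bore0 below 0.006 m and z of vial_sbx_mid in the frame of bore0 below 0.008 m and angle between vial_sbx_mid's own z axis and vertical below 0.15 rad) or (horizontal distance between vial_sbx_mid and bore1 below 0.006 m and z of vial_sbx_mid in the frame of bore1 below 0.008 m and angle between vial_sbx_mid's own z axis and vertical below 0.15 rad) or (horizontal distance between vial_sbx_mid and bore2 below 0.006 m and z of vial_sbx_mid in the frame of bore2 below 0.008 m and angle between vial_sbx_mid's own z axis and vertical below 0.15 rad)) and ((horizontal distance between vial_scxx_mid and bore0 below 0.006 m and z of vial_scxx_mid in the frame of bore0 below 0.008 m and angle between vial_scxx_mid's own z axis and vertical below 0.15 rad) or (horizontal distance between vial_scxx_mid and bore1 below 0.006 m and z of vial_scxx_mid in the frame of bore1 below 0.008 m and angle between vial_scxx_mid's own z axis and vertical below 0.15 rad) or (horizontal distance between vial_scxx_mid and bore2 below 0.006 m and z of vial_scxx_mid in the frame of bore2 below 0.008 m and angle between vial_scxx_mid's own z axis and vertical below 0.15 rad)) and ((horizontal distance between vial_sd_mid and bore0 below 0.006 m and z of vial_sd_mid in the frame of bore0 below 0.008 m and angle between vial_sd_mid's own z axis and vertical below 0.15 rad) or (horizontal distance between vial_sd_mid and bore1 below 0.006 m and z of vial_sd_mid in the frame of bore1 below 0.008 m and angle between vial_sd_mid's own z axis and vertical below 0.15 rad) or (horizontal distance between vial_sd_mid and bore2 below 0.006 m and z of vial_sd_mid in the frame of bore2 below 0.008 m and angle between vial_sd_mid's own z axis and vertical below 0.15 rad))), for 0.3 s.
At the end, for the whole second after the job is handed in: the pointer stands within 2.5 mm of the red mark along the scale and every black-capped vial that is present stands upright (within 0.15 rad) in a bore of the carriage, its foot within 4 mm of the bore's floor and its centre within 6 mm of the bore's; the white-capped vial is still down in the rack (y of pointer_tip in the frame of red_mark_tip between -0.0025 and 0.0025 m and z of vial_front_mid in the frame of vial_rack below 0.042 m and ((horizontal distance between vial_sa_mid and bore0 below 0.006 m and z of vial_sa_mid in the frame of bore0 below 0.008 m and angle between vial_sa_mid's own z axis and vertical below 0.15 rad) or (horizontal distance between vial_sa_mid and bore1 below 0.006 m and z of vial_sa_mid in the frame of bore1 below 0.008 m and angle between vial_sa_mid's own z axis and vertical below 0.15 rad) or (horizontal distance between vial_sa_mid and bore2 below 0.006 m and z of vial_sa_mid in the frame of bore2 below 0.008 m and angle between vial_sa_mid's own z axis and vertical below 0.15 rad)) and ((horizontal distance between vial_sbx_mid and bore0 below 0.006 m and z of vial_sbx_mid in the frame of bore0 below 0.008 m and angle between vial_sbx_mid's own z axis and vertical below 0.15 rad) or (horizontal distance between vial_sbx_mid and bore1 below 0.006 m and z of vial_sbx_mid in the frame of bore1 below 0.008 m and angle between vial_sbx_mid's own z axis and vertical below 0.15 rad) or (horizontal distance between vial_sbx_mid and bore2 below 0.006 m and z of vial_sbx_mid in the frame of bore2 below 0.008 m and angle between vial_sbx_mid's own z axis and vertical below 0.15 rad)) and ((horizontal distance between vial_scxx_mid and bore0 below 0.006 m and z of vial_scxx_mid in the frame of bore0 below 0.008 m and angle between vial_scxx_mid's own z axis and vertical below 0.15 rad) or (horizontal distance between vial_scxx_mid and bore1 below 0.006 m and z of vial_scxx_mid in the frame of bore1 below 0.008 m and angle between vial_scxx_mid's own z axis and vertical below 0.15 rad) or (horizontal distance between vial_scxx_mid and bore2 below 0.006 m and z of vial_scxx_mid in the frame of bore2 below 0.008 m and angle between vial_scxx_mid's own z axis and vertical below 0.15 rad)) and ((horizontal distance between vial_sd_mid and bore0 below 0.006 m and z of vial_sd_mid in the frame of bore0 below 0.008 m and angle between vial_sd_mid's own z axis and vertical below 0.15 rad) or (horizontal distance between vial_sd_mid and bore1 below 0.006 m and z of vial_sd_mid in the frame of bore1 below 0.008 m and angle between vial_sd_mid's own z axis and vertical below 0.15 rad) or (horizontal distance between vial_sd_mid and bore2 below 0.006 m and z of vial_sd_mid in the frame of bore2 below 0.008 m and angle between vial_sd_mid's own z axis and vertical below 0.15 rad))); the robot touches nothing.
It fails at once if the white-capped brown vial is taken out of the rack (z of vial_front_mid in the frame of vial_rack above 0.052 m or angle between vial_front_mid's own z axis and vertical above 0.6 rad).
Of vial_sa, vial_sbx, vial_scxx, vial_sd only 2 to 3 are there at a start; the rules pass over those that are not, and their reading is None.
At some moment in a run one of vial_rack may be knocked a few centimetres aside while the robot is not near it.
It also fails if it takes over 210 s, if anything falls off the work surface, if the arm or the gripper's body presses on something with over 40 N, if the wrist force passes 120 N, or if a joint passes its speed limit or range.

## Working session

There is one attempt and no reset: what is moved stays moved. The work goes in short steps, each a Python script; the robot and the scene stay as the last script left them, time stands still between calls to the robot, and variables do not carry over. Pictures are saved under pics/ and viewed, at most 14 in all, crops included, and the job is handed in when it is done.

```bash
mkdir -p pics; ls; python3 - <<'E'
from workcell import env
import cv2
for n in("scene","top"):
    im=env.grab_frame(n); cv2.imwrite(f"pics/{n}0.png",im[:,:,::-1])
    p=env.camera_params(n); print(n,p)
    for k in ["reader","feed_knob_grip","pointer_tip","green_mark_tip","red_mark_tip","bore0","bore1","bore2","vial_sa_mid","vial_sbx_mid","vial_front_mid","vial_rack"]:
        print(k,[(d["xyz"],round(d["confidence"],2)) for d in env.landmark_of(n,k)])
s=env.state();print(s)
E
```

```text
pics
scene {'fx': 400.6324257913154, 'fy': 400.6324257913154, 'cx': 312.9972723389269, 'cy': 208.21535305771266, 'k1': -0.00857586727616364, 'camera_from_world': array([[-9.01303336e-01, -4.33049926e-01,  1.09571493e-02,
         3.67337522e+02],
       [-2.39345133e-01,  4.76745694e-01, -8.45829445e-01,
         2.20317409e+02],
       [ 3.61062605e-01, -7.64971441e-01, -5.33340876e-01,
         6.67441068e+02],
       [ 0.00000000e+00,  0.00000000e+00,  0.00000000e+00,
         1.00000000e+00]])}
reader [([594.6, 102.1, -3.1], 0.95)]
feed_knob_grip []
pointer_tip [([558.0, 133.7, 18.6], 0.81), ([472.7, -158.7, 36.4], 0.73)]
green_mark_tip [([536.9, 102.6, 19.4], 0.58)]
red_mark_tip [([566.0, 154.8, 20.2], 0.58)]
bore0 [([621.1, 149.7, 41.8], 0.84), ([600.6, 111.6, 43.1], 0.7), ([583.5, 72.0, 39.4], 0.61)]
bore1 [([621.1, 149.7, 41.8], 0.84), ([600.6, 111.6, 43.1], 0.7), ([583.5, 72.0, 39.4], 0.61)]
bore2 [([621.1, 149.7, 41.8], 0.84), ([600.6, 111.6, 43.1], 0.7), ([583.5, 72.0, 39.4], 0.61)]
vial_sa_mid []
vial_sbx_mid [([266.8, -326.6, 29.0], 0.73), ([397.1, -262.2, 33.9], 0.69), 
[... 1400 characters left out ...]
': 1.3, 'joints': array([ 1.09012758,  0.46862646, -0.04857698,  1.53250189,  0.02413053,
        1.14097136, -0.08229966]), 'qd': array([-0.00057755,  0.0001206 , -0.00119831,  0.00071313,  0.00091423,
       -0.00023672,  0.0001069 ]), 'effort': array([-3.13968474e-05, -5.10166168e+01, -4.67025710e-02, -2.38011432e+01,
        1.09015871e-02,  1.00825018e-03, -2.67427902e-05]), 'tcp_pos': array([ 294.70884655, -607.29337813,  248.31613577]), 'tool_rot': array([3.78696786e-05, 9.74596133e-01, 2.23969588e-01, 1.07221676e-05]), 'ft_force': array([-0.36415658, -0.72367975, -0.80088068]), 'moment': array([-0.00825001, -0.01899382,  0.05467275]), 'gripper_force': 0.0, 'width': 85.55832044726777}
```

View pics.

View pics/scene0.png

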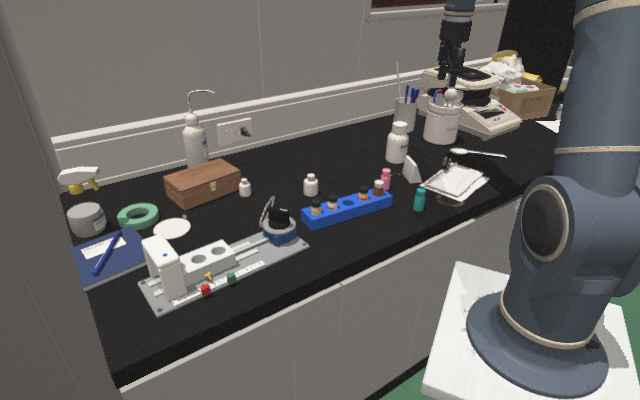

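View pics/top0.png

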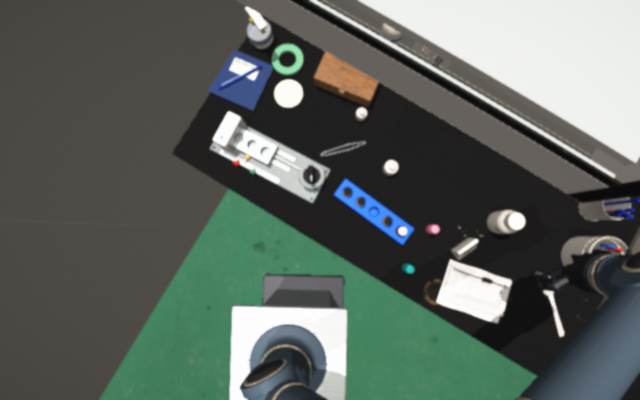

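```bash
python3 - <<'E'
import cv2, numpy as np
s=cv2.imread("pics/scene0.png");t=cv2.imread("pics/top0.png")
a=cv2.resize(s[160:310,135:435],None,fx=2.66,fy=2.66,interpolation=cv2.INTER_CUBIC)[:400]
cv2.imwrite("pics/c1.png",a)
cv2.imwrite("pics/c2.png",cv2.resize(t[100:280,200:440],None,fx=3.3,fy=3.3,interpolation=cv2.INTER_CUBIC))
E
```

```text
(no output)
```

View pics/c1.png

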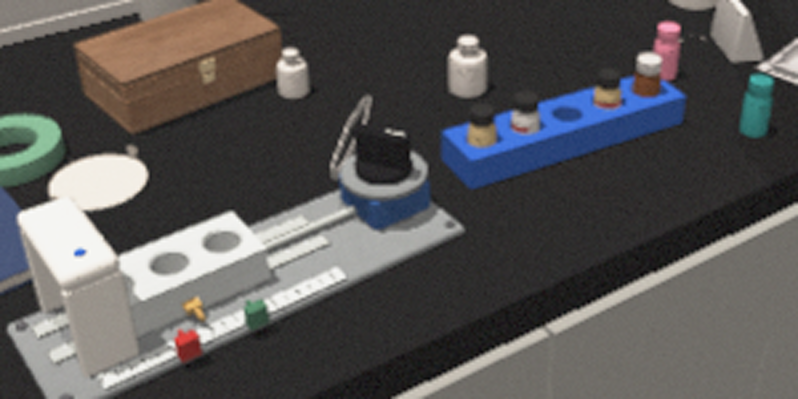

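View pics/c2.png

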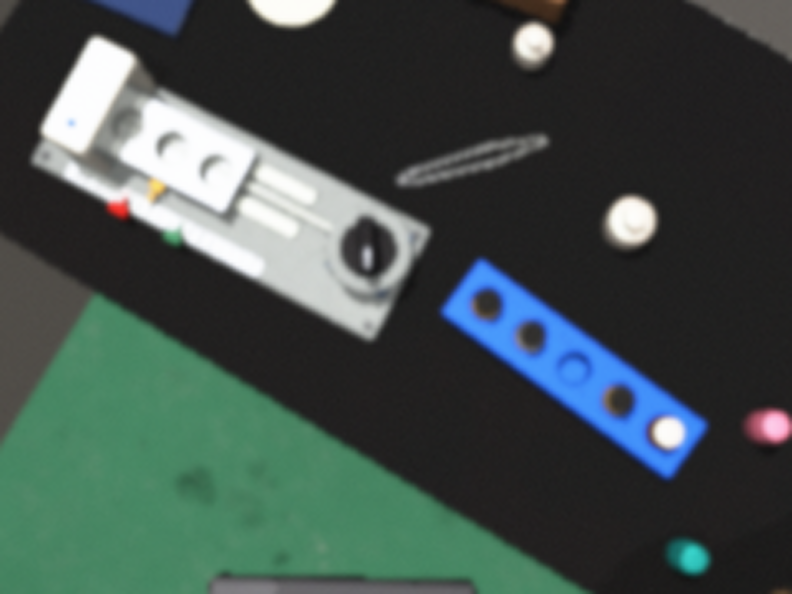

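```bash
cat > h.py <<'E'
from workcell import env
import numpy as np, cv2, itertools
from scipy.spatial.transform import Rotation as R
P={n:env.camera_params(n) for n in("scene","top")}
def proj(n,X):
    p=P[n];X=np.atleast_2d(X);c=X@p["camera_from_world"][:3,:3].T+p["camera_from_world"][:3,3]
    s=c[:,:2]/c[:,2:];s=s*(1+p["k1"]*(s**2).sum(1,keepdims=True))
    return s*[p["fx"],p["fy"]]+[p["cx"],p["cy"]]
def back(n,uv,z):
    p=P[n];d=(np.array(uv,float)-[p["cx"],p["cy"]])/[p["fx"],p["fy"]];s=d.copy()
    for _ in range(8): s=d/(1+p["k1"]*(s**2).sum())
    T=p["camera_from_world"];o=-T[:3,:3].T@T[:3,3];r=T[:3,:3].T@np.array([s[0],s[1],1])
    return (o+r*(z-o[2])/r[2])[:2]
def grab(n,fn=None):
    im=env.grab_frame(n)
    if fn: cv2.imwrite(f"pics/{fn}.png",im[:,:,::-1])
    return im
def blob(im,box,f):
    """weighted centroid of score f(r,g,b) clipped at 0 in box u0,v0,u1,v1"""
    u0,v0,u1,v1=box;c=im[v0:v1,u0:u1].astype(float);w=np.clip(f(c[...,0],c[...,1],c[...,2]),0,None)
    v,u=np.mgrid[v0:v1,u0:u1];return np.array([(w*u).sum(),(w*v).sum()])/w.sum(),w.sum()
fR=lambda r,g,b:r-1.6*np.maximum(g,b)-25
fG=lambda r,g,b:g-1.35*r-8
fB=lambda r,g,b:r-1.5*b-25   # brass (and red)
def down(yaw):  # tool down, tool y axis (closing line) along world angle yaw+90deg, x axis along yaw
    q=(R.from_euler("z",yaw)*R.from_euler("x",np.pi)).as_quat();return [q[3],q[0],q[1],q[2]]
E
python3 - <<'E'
from h import *
for n,f,boxes in(("scene","scene0",dict(red=(195,278,218,302),green=(222,266,244,290),brass=(198,266,216,282))),
                 ("top","top0",dict(red=(228,156,244,168),green=(246,164,262,178),brass=(240,150,256,164)))):
    im=cv2.imread(f"pics/{f}.png")[:,:,::-1]
    for k,fn in(("red",fR),("green",fG),("brass",lambda r,g,b:np.where(g>0.5*r,r-1.5*b-25,0))):
        uv,w=blob(im,boxes[k],fn);print(n,k,uv.round(1),w.round(0),back(n,uv,20).round(1))
t=cv2.imread("pics/top0.png",0);s=None
# dark blobs in top: bores and vials caps, knob
for nm,c,z in(("bore1",(252,144),40),("bore0",(265,151),40)):
    u,v=c;uv,w=blob(np.repeat(t[...,None],3,2),(u-8,v-7,u+9,v+8),lambda r,g,b:150-r);print(nm,uv.round(1),back("top",uv,38).round(1))
for nm,c in(("v0",(347,192)),("v1",(361,202)),("empty",(374,212)),("v3",(387,221)),("w",(402,231))):
    u,v=c;uv,w=blob(np.repeat(t[...,None],3,2),(u-6,v-6,u+7,v+7),(lambda r,g,b:r-150) if nm=="w" else (lambda r,g,b:75-r) if nm!="empty" else (lambda r,g,b:120-r));print(nm,uv.round(1),back("top",uv,60).round(1))
print(t[165:192,298:328])
print(proj("top",[[514,-53,82]]))
E
```

```text
scene red [204.6 288.2] 3330.0 [552.4 158.6]
scene green [230.1 275.1] 166.0 [531.7 108.4]
scene brass [207.5 275. ] 875.0 [570.2 127.5]
top red [235.5 163.3] 1942.0 [547.6 160.6]
top green [251.9 172. ] 345.0 [523.8 113.6]
top brass [247.1 156.5] 424.0 [567.4 128.7]
bore1 [249.  142.5] [603.4 121.2]
bore0 [271.  155.9] [566.9  58.7]
v0 [347.6 191.2] [ 471.  -152.9]
v1 [361.2 201. ] [ 445.6 -189.6]
empty [374.4 208.5] [ 426.1 -225. ]
v3 [388.1 221.1] [ 393.5 -261.9]
w [402.5 230.5] [ 369.1 -300.3]
[[206 206 205 206 205 206 206 207 205 192 165 138 127 130 144 167 189 202
  205 201 194 184 167 148 130 105  79  55  41  35]
 [216 210 208 205 205 206 208 206 198 173 127  89  76  77  92 124 163 188
  200 205 204 200 192 177 166 150 130 102  75  54]
 [230 224 213 206 206 206 204 195 180 146  95  59  50  50  56  79 119 151
  174 193 203 205 201 190 181 174 168 151 127  98]
 [230 229 221 211 208 203 190 168 142 106  66  48  45  46  41  47  69  97
  129 163 191 202 203 197 185 179 179 176 163 145]
 [212 218 218 211 205 195 165 124  92  68  49  45  47  44  38  31  40  59
   84 121 162 192 202 2
[... 2108 characters left out ...]
165 153 135 106  74  45  26  20  23  28  31]
 [208 206 208 209 204 188 162 148 156 168 177 181 181 171 156 143 136 140
  138 129 123 112  90  60  32  21  23  26  29  31]
 [207 207 208 210 207 197 173 148 136 140 147 152 156 154 145 130 113 103
   99 100 107 100  76  44  26  23  25  29  31  31]
 [208 207 208 210 209 204 192 170 146 131 127 127 127 128 123 112  96  86
   89 100 105  89  61  33  22  24  28  30  31  30]
 [208 207 208 209 209 209 205 193 172 150 136 127 122 122 120 114 105 102
  106 111 104  80  48  26  26  27  31  30  32  31]
 [207 207 208 209 210 211 210 207 197 182 166 150 141 140 140 132 125 125
  130 127 107  70  37  28  30  29  31  32  30  31]]
[[310.33631227 173.36731575]]
```

```bash
cat > meas.py <<'E'
from h import *
import sys,json
out=[]
for i in range(2):
    for n in("scene","top"):
        grab(n)
        for k in ["feed_knob_grip","pointer_tip","green_mark_tip","red_mark_tip","bore1"]:
            out+=[(k,n,d["xyz"]) for d in env.landmark_of(n,k) if d["confidence"]>.3]
json.dump(out,open("lm.json","w"),default=lambda a:list(map(float,a)))
for o in out: print(o[0],o[1],np.round(o[2],0))
E
python3 meas.py; python3 - <<'E'
from h import *
print("bar",back("scene",(270.3,208.9),82),back("scene",(288.4,210.8),82))
import cv2
t=cv2.imread("pics/top0.png",0);c=np.repeat(t[...,None],3,2)
uv,w=blob(c,(302,163,321,187),lambda r,g,b:100-r);print(uv,back("top",uv,60),back("top",(311.4,174.5),75))
s=cv2.imread("pics/scene0.png")
cv2.imwrite("pics/kn.png",cv2.resize(s[195:250,245:315],None,fx=8,fy=8,interpolation=cv2.INTER_CUBIC))
for y in np.arange(-3.14,3.2,.785):
    q=env.solve_ik([514,-53,200],down(y));print(round(y,2),None if q is None else np.round(q,2))
E
```

```text
feed_knob_grip scene [518. -57.  75.]
pointer_tip scene [556. 134.  18.]
green_mark_tip scene [537. 102.  20.]
red_mark_tip scene [ 398. -263.   32.]
red_mark_tip scene [566. 155.  26.]
bore1 scene [623. 151.  37.]
bore1 scene [584.  76.  40.]
feed_knob_grip top [515. -57.  78.]
pointer_tip top [555. 137.  17.]
green_mark_tip top [561. 153.  22.]
green_mark_tip top [538. 106.  20.]
red_mark_tip top [585.  74.  39.]
red_mark_tip top [617. 150.  44.]
red_mark_tip top [562. 153.  18.]
bore1 top [614. 148.  47.]
feed_knob_grip scene [521. -56.  72.]
pointer_tip scene [555. 134.  20.]
green_mark_tip scene [534. 104.  19.]
red_mark_tip scene [536. 105.  20.]
red_mark_tip scene [566. 156.  24.]
bore1 scene [581.  75.  40.]
bore1 scene [599. 112.  41.]
feed_knob_grip top [519. -55.  74.]
pointer_tip top [559. 135.  12.]
green_mark_tip top [538. 104.  22.]
green_mark_tip top [553. 139.  16.]
red_mark_tip top [561. 155.  20.]
bore1 top [616. 147.  43.]
bore1 top [600. 113.  41.]
bore1 top [586.  75.  39.]
bore1 top [514. -57.  78.]
bar [531.66682262 -46.67573041] [493.72407875 -57.33028872]
[311.56528626 174.46594252] [514.29651572 -55.39506705] [512.04891093 -55.5801931 ]
-3.14 [ 0.67  0.37 -0.8   1.93  0.32  0.98  1.29]
-2.36 [ 0.91  0.52 -1.17  1.92  0.55  1.07  1.86]
-1.57 [-0.83  0.44  1.12  2.   -0.48  0.99 -2.61]
-0.78 [ 0.18  0.27 -0.19  1.95  0.06  0.92 -2.4 ]
0.0 [ 0.3   0.29 -0.34  1.94  0.12  0.93 -1.66]
0.79 [ 0.41  0.3  -0.47  1.94  0.17  0.94 -0.93]
1.57 [ 0.5   0.32 -0.58  1.93  0.21  0.95 -0.18]
2.36 [ 0.59  0.34 -0.69  1.93  0.26  0.96  0.55]
3.14 [ 0.67  0.37 -0.8   1.93  0.32  0.98  1.29]
```

View pics/kn.png

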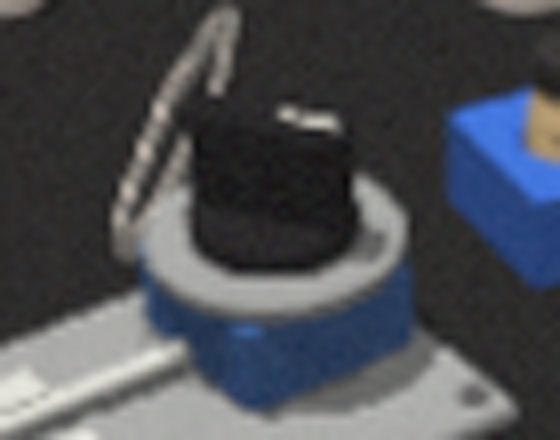

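```bash
cat >> h.py <<'E'
def turn(dq,v=0.9):
    """turn last joint by dq (positive = ccw from above)"""
    n=max(1,int(np.ceil(abs(dq)/0.6)))
    q=np.array(env.state()["joints"])
    for i in range(n):
        a=q.copy();a[6]+=dq*(i+1)/n;env.move_joints(a)
def st(msg=""):
    s=env.state();print(msg,"t",round(s["t"],1),"tcp",np.round(s["tcp_pos"],1),"w",round(s["width"],1),"gf",round(s["gripper_force"],1),"F",np.round(s["ft_force"],1),"j7",round(s["joints"][6],3));return s
RD=dict(red=(190,270,222,304),green=(218,262,248,292))
def gap(fn=None):
    im=grab("scene",fn)
    r,_=blob(im,RD["red"],fR);g,wg=blob(im,RD["green"],fG)
    f=lambda r,g,b:np.where((g>0.5*r)&(r>1.3*g*0+b*1.5+20),r-1.5*b-20,0)
    p,wp=blob(im,(190,240,260,283),f)
    Y=lambda uv:back("scene",uv,20)@[np.sin(YAW),np.cos(YAW)]
    print("px r,g,p",r.round(1),g.round(1),p.round(1),wp.round(0),"p-g",round(Y(p)-Y(g),1),"p-r",round(Y(p)-Y(r),1))
YAW=np.radians(27.7)
E
python3 - <<'E'
from h import *
gap()
env.move_ptp([516,-55.5,200],down(0.05));st()
env.line_to([516,-55.5,110],rate=150)
im=grab("scene","k1");im=grab("top","k1t")
s=cv2.imread("pics/k1.png")[170:310,180:320];t=cv2.imread("pics/k1t.png")[110:250,240:380]
cv2.imwrite("pics/k1c.png",np.hstack([cv2.resize(x,(400,400),interpolation=cv2.INTER_CUBIC) for x in(s,t)]))
E
```

```text
px r,g,p [204.6 288.2] [230.3 275.1] [207.5 275.1] 1039.0 p-g 35.2 p-r -19.2
 t 4.7 tcp [516.2 -56.5 200.1] w 85.5 gf 0.0 F [0.3 0.7 0.9] j7 -1.613
```

View pics/k1c.png

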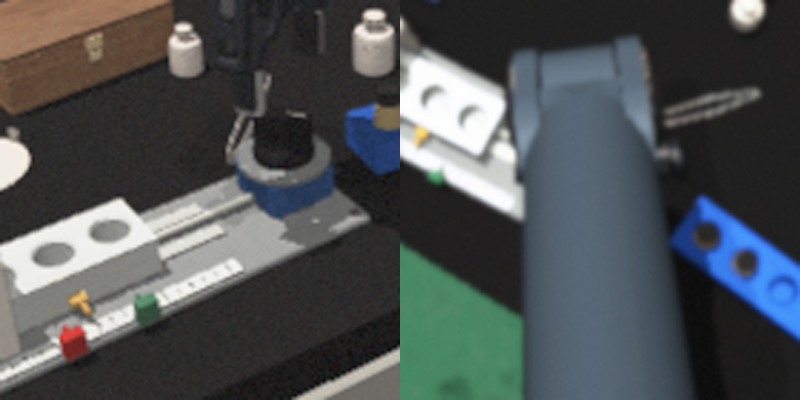

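```bash
python3 - <<'E'
from h import *
env.line_to([516,-55.5,74],rate=80);st()
env.close_gripper(30);st("closed")
turn(-0.15);gap()
turn(0.15+0.6);st();gap()
E
```

```text
t 6.1 tcp [516.1 -55.4  73.9] w 85.6 gf 0.0 F [-0.6  0.6  0.6] j7 -1.699
closed t 6.8 tcp [516.2 -54.6  74.3] w 13.4 gf 34.7 F [-0.   3.2  3.3] j7 -1.699
px r,g,p [204.6 288.2] [230.3 275.2] [206.7 275.4] 996.0 p-g 36.7 p-r -17.5
 t 8.0 tcp [516.2 -54.5  74.4] w 13.6 gf 34.5 F [-0.   1.2  0.9] j7 -1.1
px r,g,p [204.6 288.2] [230.2 275.1] [210.3 273.8] 1050.0 p-g 29.2 p-r -25.1
```

```bash
python3 - <<'E'
from h import *
turn(2.6);st();gap("g1")
s=cv2.imread("pics/g1.png")[245:300,190:260]
cv2.imwrite("pics/g1c.png",cv2.resize(s,None,fx=8,fy=8,interpolation=cv2.INTER_CUBIC))
E
```

```text
t 10.9 tcp [516.  -54.5  74.4] w 13.5 gf 34.6 F [-1.8  2.5  2.4] j7 1.498
px r,g,p [204.6 288.1] [230.2 275.3] [222.7 268.4] 990.0 p-g 2.9 p-r -51.2
```

View pics/g1c.png

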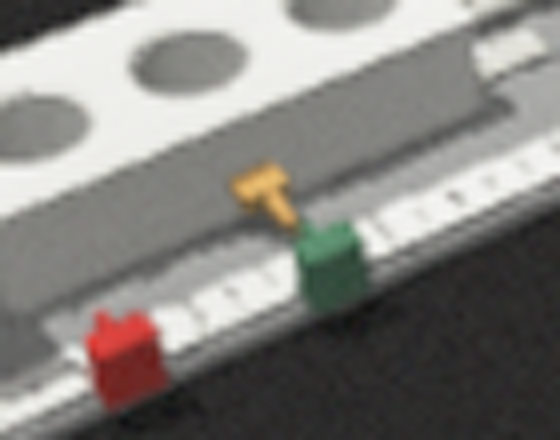

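```bash
python3 - <<'E'
from h import *
Y=lambda uv:(back("scene",uv,20)@[np.sin(YAW),np.cos(YAW)]).round(1)
X=lambda uv:(back("scene",uv,20)@[np.cos(YAW),-np.sin(YAW)]).round(1)
for k,u in dict(rc=(204.6,288.1),rt=(202.9,284.75),pc=(222.7,268.4),pt=(227.1,273.1),gc=(230.2,275.3),gt=(228.5,272.9)).items():print(k,X(u),Y(u))
turn(0.25);gap()
for n in("scene","top"):
  grab(n)
  for k in("pointer_tip","green_mark_tip"):
    print(n,k,[(np.round(d["xyz"],1),round(d["xyz"]@np.array([np.sin(YAW),np.cos(YAW),0]),1),round(d["confidence"],2)) for d in env.landmark_of(n,k)])
E
```

```text
rc 415.5 397.2
rt 425.7 396.0
pc 446.2 346.0
pt 428.7 345.2
gc 419.6 343.3
gt 427.7 342.8
px r,g,p [204.6 288.1] [230.2 275.1] [223.6 267.8] 934.0 p-g 0.9 p-r -53.3
scene pointer_tip [(array([538.5, 106.2,  19. ]), np.float64(344.3), 0.66)]
scene green_mark_tip [(array([537.3, 105.8,  20.8]), np.float64(343.4), 0.57), (array([606.4, 119.9,  39.3]), np.float64(388.0), 0.41)]
top pointer_tip [(array([535.5, 106.6,  15.1]), np.float64(343.3), 0.67)]
top green_mark_tip [(array([537.6, 103.5,  20.1]), np.float64(341.5), 0.44)]
```

```bash
python3 - <<'E'
from h import *
turn(0.1);gap();env.pause(0.5);env.ungrasp();st()
env.line_to([516,-55.5,180],rate=200);gap("g2")
s=cv2.imread("pics/g2.png")[240:295,195:265]
s=cv2.resize(s,None,fx=8,fy=8,interpolation=cv2.INTER_CUBIC)
cv2.imwrite("pics/g2c.png",s)
for k in(-.02,.0,.02,.04,.06):  # yaw estimation from knob/bores in scene/top lines: bed edge
    pass
env.move_ptp([430,-160,260],down(-0.6));im=grab("top","t2")
print([ (d["xyz"].__repr__() if 0 else np.round(d["xyz"],1),round(d["confidence"],2)) for k in("vial_sa_mid","vial_sbx_mid") for d in env.landmark_of("top",k)])
print([np.round(d["xyz"],1) for d in env.landmark_of("top","vial_rack")])
grab("scene","s2");print([(k,np.round(d["xyz"],1),round(d["confidence"],2)) for k in("vial_sa_mid","vial_sbx_mid","vial_front_mid","bore1") for d in env.landmark_of("scene",k)])
E
```

```text
px r,g,p [204.6 288.2] [230.3 275. ] [224.3 267.8] 946.0 p-g -0.2 p-r -54.5
 t 13.1 tcp [516.  -54.5  74.4] w 85.4 gf 0.0 F [ 0.5  0.5 -0.2] j7 1.847
px r,g,p [204.6 288.2] [230.3 275.1] [224.3 267.7] 952.0 p-g -0.3 p-r -54.5
[(array([ 376.8, -389.6,   27.8]), 0.68), (array([ 396.6, -263.5,   32.5]), 0.44), (array([ 268. , -316.5,   27.4]), 0.39)]
[]
[('vial_sbx_mid', array([ 378.5, -387.3,   32.1]), 0.61), ('vial_sbx_mid', array([ 270.6, -326.8,   31.6]), 0.58), ('vial_sbx_mid', array([ 401.2, -264. ,   34.5]), 0.44), ('vial_front_mid', array([ 369.2, -301.8,   32.2]), 0.62), ('bore1', array([569.8,  41.3,  41.4]), 0.77), ('bore1', array([604.8, 118.3,  39.9]), 0.66), ('bore1', array([582.6,  81.4,  43.3]), 0.64)]
```

View pics/g2c.png

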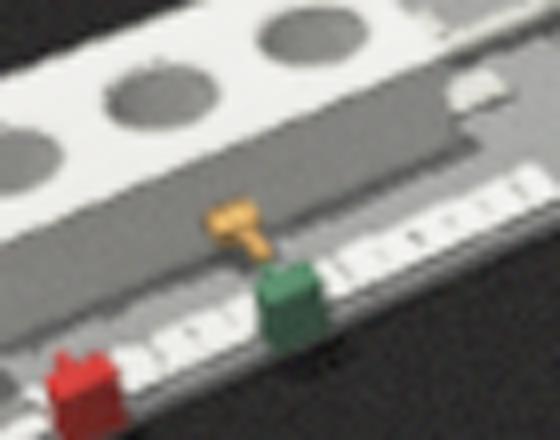

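View pics/s2.png

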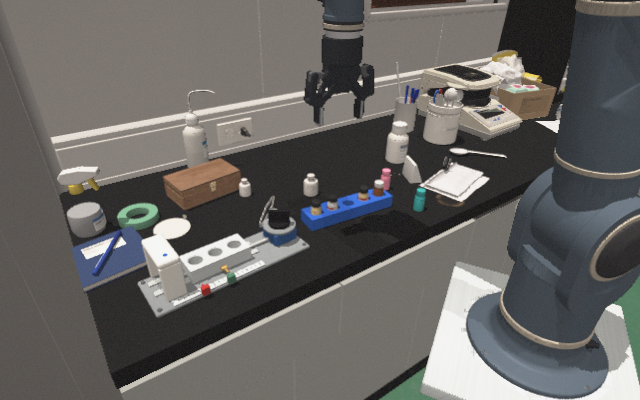

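```bash
python3 - <<'E'
from h import *
e1=np.array([np.cos(YAW),-np.sin(YAW)]);e2=np.array([np.sin(YAW),np.cos(YAW)])
for n,f in(("scene","s2"),("top","t2")):
    im=cv2.imread(f"pics/{f}.png")[:,:,::-1].copy();g=im.mean(2)
    for i in range(3):
        w=481.5*e1+(300.9+42*i)*e2
        u,v=np.round(proj(n,[*w,40])[0]).astype(int)
        p=g[v-9:v+10,u-12:u+13]
        th=(np.percentile(p,90)+np.percentile(p,10))/2
        m=((g<th)&(np.hypot((np.arange(640)[None]-u)/(9.5 if n=="scene" else 7),(np.arange(400)[:,None]-v)/(6.5 if n=="scene" else 7))<1)).astype(float)*np.clip(np.percentile(p,90)-g,0,th*.5)
        uv=np.array([(m*np.arange(640)[None]).sum(),(m*np.arange(400)[:,None]).sum()])/m.sum()
        b=back(n,uv,40);print(n,i,(u,v),uv.round(1),b.round(1),"local",(b@e1).round(1),(b@e2).round(1))
t=cv2.imread("pics/t2.png",0)
E
python3 - <<'E'
from h import *
a=np.arctan2(.822,.569)
env.move_ptp([471,-152.9,150],down(a));st()
grab("scene","a1");im=cv2.imread("pics/a1.png")[130:260,270:420];cv2.imwrite("pics/a1c.png",cv2.resize(im,None,fx=5,fy=4.5,interpolation=cv2.INTER_CUBIC)[:,:750])
E
```

```text
scene 0 (np.int64(234), np.int64(243)) [233.4 243.9] [566.   45.4] local 480.0 303.3
scene 1 (np.int64(215), np.int64(251)) [214.5 251.7] [584.7  83.1] local 479.0 345.4
scene 2 (np.int64(195), np.int64(259)) [194.7 259.9] [603.1 120.6] local 477.9 387.2
top 0 (np.int64(277), np.int64(156)) [274.5 154.8] [569.9  49. ] local 481.9 308.3
top 1 (np.int64(264), np.int64(149)) [261.1 148.1] [587.8  86.6] local 480.2 349.9
top 2 (np.int64(250), np.int64(142)) [247.7 141.3] [606.4 124.6] local 479.0 392.2
 t 18.8 tcp [ 471.1 -153.   150.2] w 85.5 gf 0.0 F [ 0.2 -0.   0.4] j7 -0.083
```

View pics/a1c.png

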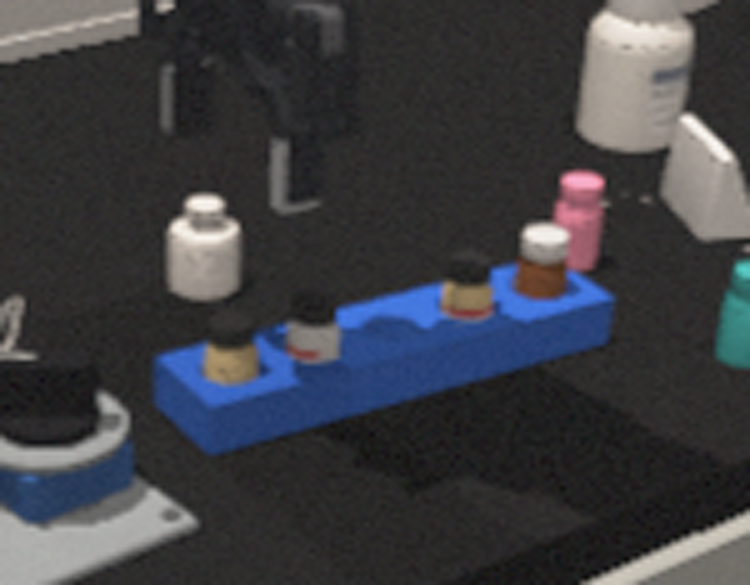

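```bash
cat >> h.py <<'E'
YAW=np.radians(26.4)
E2=np.array([np.sin(YAW),np.cos(YAW)]);E1=np.array([np.cos(YAW),-np.sin(YAW)])
B1=np.array([584.5,82.3]);BORE=[B1-42*E2,B1,B1+42*E2]
def pick(xy,yaw,f=30):
    env.line_to([*xy,85],rot=down(yaw),rate=150);env.line_to([*xy,48],rate=80)
    st("down");env.close_gripper(f);s=st("closed")
    env.line_to([*xy,110],rate=100);return st("up")
E
python3 - <<'E'
from h import *
print(back("scene",(316.4,202.7),56),back("scene",(332.8,197.3),56))
pick((470,-153),np.arctan2(.822,.569))
grab("scene","a2");im=cv2.imread("pics/a2.png")[110:260,270:420];cv2.imwrite("pics/a2c.png",cv2.resize(im,None,fx=4,fy=4,interpolation=cv2.INTER_CUBIC))
E
```

```text
[ 472.65054397 -152.18522876] [ 448.46101209 -191.70102834]
down t 20.0 tcp [ 470.  -153.2   48. ] w 85.6 gf 0.0 F [ 0.6  0.7 -0.1] j7 0.063
closed t 20.6 tcp [ 470.6 -153.3   48.4] w 23.3 gf 29.5 F [0.3 0.5 2.7] j7 0.063
up t 21.4 tcp [ 469.5 -152.6  109.6] w 22.8 gf 29.5 F [-0.  -0.  -0.8] j7 -0.023
```

View pics/a2c.png

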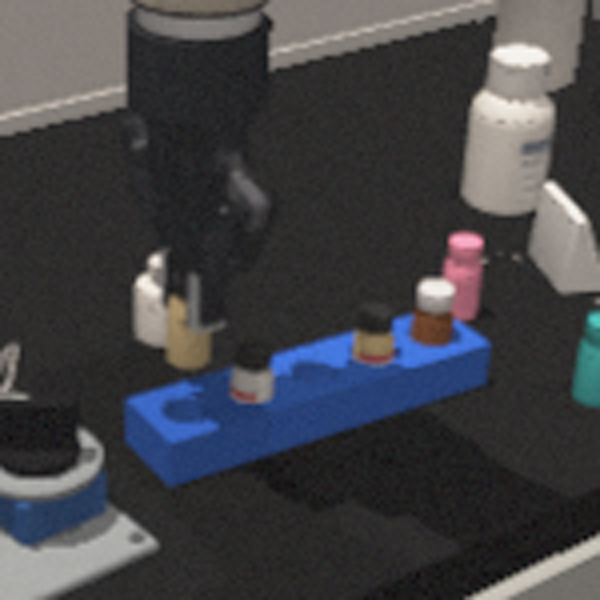

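```bash
python3 - <<'E'
from h import *
yaw=np.pi/2-YAW
env.line_to([470,-153,170],rate=200)
env.line_to([*BORE[2],170],rot=down(yaw),rate=200)
env.line_to([*BORE[2],95],rate=120);st()
grab("scene","a3");grab("top","a3t")
a=cv2.imread("pics/a3.png")[190:290,150:250];b=cv2.imread("pics/a3t.png")[100:200,200:300]
cv2.imwrite("pics/a3c.png",np.hstack([cv2.resize(x,(400,400),interpolation=cv2.INTER_CUBIC) for x in(a,b)]))
print(proj("scene",[*BORE[2],40]),proj("scene",[*BORE[2],51]))
E
```

```text
t 24.3 tcp [603.8 119.7  95.6] w 23.1 gf 29.5 F [-0.1 -0.4  0.5] j7 -0.4
[[194.90902638 259.68539815]] [[194.06636385 255.21998599]]
```

View pics/a3c.png

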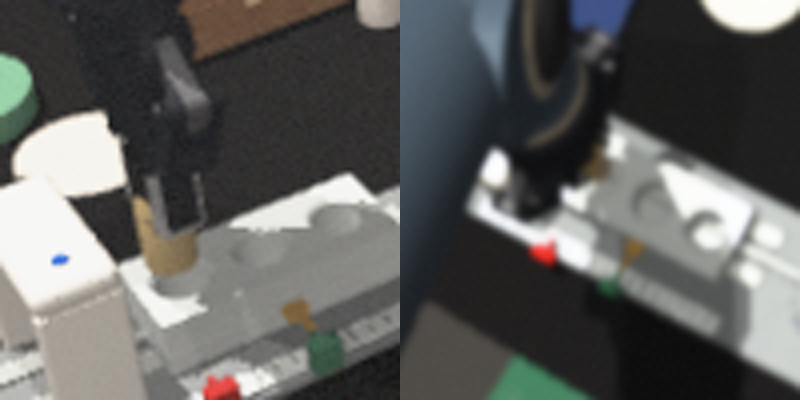

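```bash
cat >> h.py <<'E'
def insert(xy,zt=60.5):
    for z in (80,74,70,66,63,zt):
        env.line_to([*xy,z],rate=40);s=st("z%g"%z)
        if s["ft_force"][2]>12: print("force");return False
    return True
E
python3 - <<'E'
from h import *
print(insert(BORE[2]))
grab("scene","a4")
E
```

```text
z80 t 24.9 tcp [603.6 119.1  82.3] w 23.1 gf 31.2 F [-5.5 -1.4 17.4] j7 -0.389
force
False
```

```bash
cat >> h.py <<'E'
def insert(xy,zt=60.5,z0=82):
    """compliant: lower; on contact back off 1 mm and step along lateral reaction"""
    xy=np.array(xy,float);z=z0
    for i in range(40):
        env.line_to([*xy,z],rate=40);s=env.state();F=s["ft_force"]
        if F[2]>9:
            l=F[:2];n=np.hypot(*l)
            print("z",round(s["tcp_pos"][2],1),"F",np.round(F,1),"xy",xy.round(1))
            if n>1: xy=xy+0.8*l/n
            if F[2]>25: z+=1
        elif z<=zt: st("seated");print(xy);return xy
        else: z=max(zt,z-(2 if F[2]<5 else 1))
    st("fail");return None
E
python3 - <<'E'
from h import *
env.line_to([*BORE[2],84],rate=60)
xy=insert(BORE[2])
print((xy-BORE[2])@E1,(xy-BORE[2])@E2) if xy is not None else 0
grab("scene","a4")
a=cv2.imread("pics/a4.png")[190:290,150:250];cv2.imwrite("pics/a4c.png",cv2.resize(a,(400,400),interpolation=cv2.INTER_CUBIC))
E
```

```text
seated t 28.2 tcp [603.2 119.8  60.5] w 23.3 gf 29.7 F [-1.9 -2.8  1.4] j7 -0.376
[603.17467753 119.91989393]
0.0 0.0
```

View pics/a4c.png

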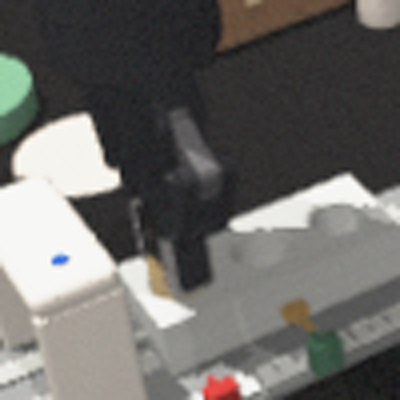

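```bash
cat >> h.py <<'E'
def blue(im):
    f=lambda r,g,b:np.where((b>1.8*r)&(b>60),b-1.5*r,0)
    return blob(im,(298,175,400,232),f)
def whitecap(im): return blob(im,(365,172,392,192),lambda r,g,b:np.minimum(np.minimum(r,g),b)-110)
E
python3 - <<'E'
from h import *
env.ungrasp();env.line_to([*BORE[2],150],rate=150);st()
env.line_to([500,60,200],rate=250)
im=grab("scene","b1");gap()
for f in("s2","b1"):
    i=cv2.imread(f"pics/{f}.png")[:,:,::-1];print(f,blue(i),whitecap(i))
for k in("vial_sbx_mid","vial_rack","bore1"): print(k,[(np.round(d["xyz"],1),round(d["confidence"],2)) for d in env.landmark_of("scene",k)])
E
```

```text
t 29.7 tcp [602.5 120.  149.3] w 85.3 gf 0.0 F [ 0.2  0.  -0.2] j7 -0.437
px r,g,p [204.6 288.1] [230.3 275. ] [224.  267.8] 956.0 p-g -0.3 p-r -54.8
s2 (array([345.55239399, 208.22847429]), np.float64(128979.5)) (array([379.11902209, 181.95882479]), np.float64(4663.0))
b1 (array([351.96097788, 208.56739645]), np.float64(138831.5)) (array([387.04111881, 181.79105905]), np.float64(4183.0))
vial_sbx_mid [(array([ 266.8, -321.6,   27.4]), 0.65), (array([ 379.9, -390.8,   30.1]), 0.58), (array([ 380. , -273.7,   33.5]), 0.47)]
vial_rack [(array([ 399.7, -238.8,   -0.7]), 0.73)]
bore1 [(array([567.5,  43.7,  40.4]), 0.94), (array([585.6,  80.4,  42.3]), 0.89), (array([603.6, 116.5,  38.8]), 0.72)]
```

```bash
cat >> h.py <<'E'
def rack(im):
    """top image -> rack slots world xy (slot0 at +y end), yaw, size"""
    i=im.astype(float);m=((i[...,2]>1.7*i[...,0])&(i[...,2]>110)).astype(np.uint8)
    m=cv2.morphologyEx(m,cv2.MORPH_CLOSE,np.ones((9,9)));m[:150]=0
    n,l,s,c=cv2.connectedComponentsWithStats(m);k=1+np.argmax(s[1:,4])
    pts=np.array([back("top",(u,v),30) for v,u in zip(*np.where(l==k))],np.float32)
    (c,sz,a)=cv2.minAreaRect(pts);a=np.radians(a if sz[0]>sz[1] else a+90)
    d=np.array([np.cos(a),np.sin(a)]);d=d if d[1]>0 else -d
    cen=np.array(c)
    return cen,d,np.round(sz,1)
def caps(im,guess,white=False):
    g=im.mean(2);u,v=np.round(proj("top",[*guess,58])[0]).astype(int)
    p=blob(im,(u-6,v-6,u+7,v+7),(lambda r,g,b:np.minimum(r,b)-140) if white else (lambda r,g,b:90-b))
    return back("top",p[0],60)
E
python3 - <<'E'
from h import *
grab("top","b1t")
for f in("t2","top0","b1t"):
    im=cv2.imread(f"pics/{f}.png")[:,:,::-1];c,d,s=rack(im)
    print(f,c.round(1),d.round(3),np.degrees(np.arctan2(d[1],d[0])).round(1),s)
    for k in(0,1,3,4):
        gs=c+d*45*(2-k);print(k,gs.round(1),caps(im,gs,k==4).round(1))
E
```

```text
t2 [ 374.6 -291.2] [0.576 0.817] 54.8 [77.7 60. ]
0 [ 426.5 -217.7] [nan nan]
1 [ 400.6 -254.4] [ 391.7 -262.7]
3 [ 348.7 -328. ] [ 347.8 -331.2]
4 [ 322.7 -364.7] [nan nan]
top0 [ 420.7 -225.8] [0.577 0.816] 54.7 [237.7  60.3]
0 [ 472.7 -152.3] [ 469.3 -151.7]
1 [ 446.7 -189. ] [ 444.8 -188.3]
3 [ 394.7 -262.5] [ 393.7 -259.5]
4 [ 368.7 -299.2] [ 369.1 -299.9]
b1t [ 400.1 -235.3] [0.566 0.825] 55.5 [237.3  60.2]
0 [ 451.  -161.1] [nan nan]
1 [ 425.5 -198.2] [ 424.6 -196.8]
3 [ 374.6 -272.4] [ 374.1 -268.5]
4 [ 349.1 -309.5] [ 349.9 -310.3]h.py:21: RuntimeWarning: invalid value encountered in divide
  v,u=np.mgrid[v0:v1,u0:u1];return np.array([(w*u).sum(),(w*v).sum()])/w.sum(),w.sum()
```

```bash
python3 - <<'E'
from h import *
a=np.radians(55.4);yaw=np.pi/2-YAW
p=np.array([425,-198])
env.move_ptp([*p,150],down(a))
s=pick(p,a)
if s["width"]>15:
    env.line_to([*p,170],rate=200);env.line_to([*BORE[1],170],rot=down(yaw),rate=200)
    env.line_to([*BORE[1],90],rate=120);env.pause(.2)
    xy=insert(BORE[1],z0=86)
E
```

```text
down t 32.9 tcp [ 425.  -198.3   48. ] w 85.3 gf 0.0 F [-0.7  0.1  0. ] j7 0.239
closed t 33.5 tcp [ 425.5 -198.2   48.3] w 23.5 gf 29.3 F [0.8 0.2 3.1] j7 0.239
up t 34.2 tcp [ 424.6 -197.6  109.6] w 23.0 gf 29.3 F [-0.1 -0.2  0.1] j7 0.133
seated t 41.0 tcp [584.5  82.3  60.5] w 23.0 gf 29.8 F [-2.6 -0.3  0.5] j7 -0.272
[584.5  82.3]
```

```bash
python3 - <<'E'
from h import *
env.ungrasp();env.line_to([*BORE[1],150],rate=150)
env.line_to([500,60,200],rate=250)
im=grab("top","b2t");c,d,s=rack(im);a=np.arctan2(d[1],d[0]);p=c-45*d-[.5,0]
print(c.round(1),np.degrees(a).round(1),s,p.round(1));gap("b2")
if abs(s.max()-237)<4:
    yaw=np.pi/2-YAW
    env.move_ptp([*p,150],down(a))
    s=pick(p,a)
    if s["width"]>15:
        env.line_to([*p,170],rate=200);env.line_to([*BORE[0],170],rot=down(yaw),rate=200)
        env.line_to([*BORE[0],90],rate=120);env.pause(.2)
        xy=insert(BORE[0],z0=86)
        if xy is not None:
            env.ungrasp();env.line_to([*BORE[0],180],rate=150);st();gap("c1s")
E
```

```text
[ 400.1 -235.3] 55.7 [237.3  60.5] [ 374.2 -272.5]
px r,g,p [204.6 288.1] [230.1 275.1] [223.8 267.5] 996.0 p-g -0.6 p-r -54.8
down t 45.5 tcp [ 374.3 -272.8   48.2] w 85.5 gf 0.0 F [-0.1 -0.9  0.3] j7 0.575
closed t 46.1 tcp [ 374.9 -273.2   48.4] w 22.8 gf 29.4 F [ 2.5 -0.8  3.2] j7 0.575
up t 46.9 tcp [ 373.8 -271.9  109.6] w 23.1 gf 29.7 F [ 0.1  0.3 -0.3] j7 0.456
seated t 53.9 tcp [566.   44.6  60.5] w 23.2 gf 29.7 F [ 0.5 -0.9  1. ] j7 -0.058
[565.82532247  44.68010607]
 t 55.4 tcp [565.1  44.9 179.2] w 85.6 gf 0.0 F [-1.1  0.2  0.2] j7 -0.189
px r,g,p [204.6 288.3] [230.2 275.2] [224.  266.5] 1082.0 p-g -2.5 p-r -56.7
```

```bash
python3 - <<'E'
from h import *
env.line_to([500,-60,200],rate=200)
env.move_ptp([430,-150,250],down(0.9))
im=grab("scene","d1")
f=lambda r,g,b:np.where((g>0.5*r)&(r>b*1.5+20),r-1.5*b-20,0)
p,w=blob(im,(216,261,232,278),f);print(p,w)
for k in("vial_sa_mid","vial_sbx_mid"): print(k,[(np.round(d["xyz"],1),round(d["confidence"],2)) for d in env.landmark_of("scene",k)])
print("pt",[np.round(d["xyz"],1) for d in env.landmark_of("scene","pointer_tip")])
# cap tops expected
for b in BORE: print(proj("scene",[[*b,66],[*b,72],[*b,50]]).round(0).tolist())
g=im.mean(2).round(0).astype(int)
for b in BORE:
    u,v=np.round(proj("scene",[*b,66])[0]).astype(int);print(g[v-12:v+20:2,u].tolist(), g[v,u-10:u+11:2].tolist())
grab("top","d1t")
print([(np.round(d["xyz"],1),round(d["confidence"],2)) for d in env.landmark_of("top","vial_sa_mid")])
E
```

```text
[224.01914358 267.81964736] 992.5
vial_sa_mid []
vial_sbx_mid [(array([ 271. , -327.1,   29.3]), 0.72), (array([570.1,  45.7,  44.1]), 0.69), (array([ 377.1, -387.9,   32.4]), 0.47)]
pt [array([540.5, 102.5,  18.7]), array([588.5,  79.8,  41.9])]
[[233.0, 233.0], [232.0, 231.0], [233.0, 240.0]]
[[213.0, 241.0], [213.0, 238.0], [214.0, 247.0]]
[[193.0, 249.0], [192.0, 247.0], [194.0, 256.0]]
[47, 45, 44, 47, 59, 57, 56, 45, 39, 119, 138, 132, 77, 145, 243, 242] [49, 43, 51, 61, 62, 56, 45, 54, 49, 50, 47]
[43, 44, 46, 48, 63, 60, 59, 44, 36, 132, 180, 169, 90, 146, 241, 241] [48, 45, 51, 56, 59, 59, 61, 42, 198, 242, 243]
[47, 44, 42, 54, 60, 62, 54, 41, 35, 112, 141, 140, 131, 132, 224, 242] [49, 44, 51, 57, 59, 54, 36, 32, 242, 242, 242]
[]
```

```bash
cat >> h.py <<'E'
def gapr():
    im=grab("scene");f=lambda r,g,b:np.where((g>0.5*r)&(r>b*1.5+20),r-1.5*b-20,0)
    r,_=blob(im,RD["red"],fR);p,w=blob(im,(188,264,232,288),f)
    e=np.array([np.sin(np.radians(27)),np.cos(np.radians(27))]);Y=lambda uv:back("scene",uv,20)@e
    print("r",r.round(1),"p",p.round(1),round(w),"p-r",round(Y(p)-Y(r),1),"X",(back("scene",p,20)@E1).round(1))
E
python3 - <<'E'
from h import *
env.move_ptp([516,-55,160],down(0.46));s=st()
if s["joints"][6]<-0.5: turn(np.pi)
env.line_to([516,-55,110]);env.line_to([516,-55,74],rate=80);st()
gapr();env.close_gripper(30);st("closed");gapr()
turn(-1.0);gapr();st()
E
```

```text
t 57.8 tcp [515.6 -56.2 160.3] w 85.6 gf 0.0 F [-0.8 -0.6  0.5] j7 -0.521
 t 62.3 tcp [516.5 -55.2  74.6] w 85.3 gf 0.0 F [-0.   0.6 -0.2] j7 2.64
r [204.6 288.3] p [222.5 269.2] 1088 p-r -50.3 X 451.9
closed t 63.0 tcp [515.9 -54.7  74.1] w 13.3 gf 31.5 F [-1.3  0.4  4.1] j7 2.64
r [204.7 288.2] p [223.3 268.6] 1030 p-r -52.2 X 452.7
r [204.6 288.2] p [218.4 271.1] 1098 p-r -41.3 X 451.9
 t 64.2 tcp [515.9 -54.4  74.1] w 13.5 gf 31.6 F [-0.8  2.4  2.7] j7 1.643
```

```bash
python3 - <<'E'
from h import *
turn(-2.0);gapr();turn(-2.1);st();gapr()
env.ungrasp();env.line_to([516,-55,110]);turn(np.pi);env.line_to([516,-55,74],rate=80);env.close_gripper(30);st()
im=grab("scene","e1")
for n in("scene","top"):
  grab(n)
  for k in("pointer_tip","red_mark_tip"):
    print(n,k,[(np.round(d["xyz"],1),round(d["xyz"]@np.array([*E2,0]),1),round(d["confidence"],2)) for d in env.landmark_of(n,k)])
c=im[255:300,185:245].copy()
f=lambda r,g,b:np.where((g>0.5*r)&(r>b*1.5+20),r-1.5*b-20,0)
for bx in((196,266,216,284),(199,268,213,282)):print(blob(im,bx,f))
w=f(*np.moveaxis(im.astype(float),2,0)).round(0).astype(int)[264:290,190:220];print(w)
E
```

```text
r [204.6 288.2] p [209.8 274.4] 1137 p-r -23.9 X 453.2
 t 68.7 tcp [516.1 -54.7  74.1] w 13.8 gf 31.2 F [ 1.7 -0.2 -1.1] j7 -2.452
r [204.6 288.2] p [200.2 278.9] 1187 p-r -3.8 X 452.3
 t 74.5 tcp [516.1 -54.9  74.2] w 13.1 gf 33.5 F [-0.3 -0.   2.3] j7 0.69
scene pointer_tip [(array([534.5, 105. ,  19.1]), np.float64(331.7), 0.39)]
scene red_mark_tip [(array([564.7, 154.8,  22.9]), np.float64(389.7), 0.68)]
top pointer_tip [(array([562.7, 151.8,  14.3]), np.float64(386.2), 0.78)]
top red_mark_tip [(array([562.8, 151.1,  19.8]), np.float64(385.6), 0.53), (array([585.7,  86.6,  44.2]), np.float64(338.0), 0.3), (array([607. , 126.7,  45.2]), np.float64(383.4), 0.28)]
(array([199.84629054, 278.65615282]), np.float64(1125.5))
(array([200.47022161, 278.34418283]), np.float64(722.0))
[[ 0  0  0  0  0  0  0  0  0  0  0  0  0  0  0  0  0  0  0  0  0  0  0  0
   0  0  0  0  0  0]
 [ 0  0  0  0  0  0  0  0  0  0  0  0  0  0  0  0  0  0  0  0  0  0  0  0
   0  0  0  0  0  0]
 [ 0  0  0  0  0  0  0  0  0  0  0  0  0  0  0  0  0  0  0  0  0  0  0  0
   0  0  0  0  0  0]
 [ 0  0  0  0  0  0  0  0 
[... 1459 characters left out ...]
0  0  0  0  0
   0  0  0  0  0  0]
 [ 0  0  0  0  0  0  0  0  0  0  0  0 23 20  0  0  0  0  0  0  0  0  0  0
   0  0  0  0  0  0]
 [ 0  0  0  0  0  0  0  0  0  0  0  0  0 50  0  0 33 37  0  0  0  0  0  0
   0  0  0  0  0  0]
 [ 0  0  0  0  0  0  0  0  0  0  0  0  0  0  0  0  0  0  0  0  0  0  0  0
   0  0  0  0  0  0]
 [ 0  0  0  0  0  0  0  0  0  0  0  0  0  0  0  0  0  0  0 14  0  0  0  0
   0  0  0  0  0  0]
 [ 0  0  0  0  0  0  0  0  0  0  0  0  0  0  0  0  0  0  0  0  0  0  0  0
   0  0  0  0  0  0]
 [ 0  0  0  0  0  0  0  0  0  0  0  0  0  0  0  0  0  0  0  0  0  0  0  0
   0  0  0  0  0  0]
 [ 0  0  0  0  0  0  0  0  0  0  0  0  0  0  0  0  0  0  0  0  0  0  0  0
   0  0  0  0  0  0]]
```

```bash
python3 - <<'E'
from h import *
turn(-0.3)
a=np.mean([grab("scene").astype(float) for _ in range(4)],0);b=np.mean([grab("top").astype(float) for _ in range(4)],0)
np.save("ab.npy",np.stack([a,b]))
g1=cv2.imread("pics/g2.png")
def z(im,u,v,k=12): 
    o=cv2.resize(np.clip(im[v-12:v+12,u-16:u+16],0,255).astype(np.uint8),(384,288),interpolation=cv2.INTER_CUBIC)
    for x in range(0,384,48): o[:4,x]=(0,255,255)
    return o
full=cv2.resize(a[150:300,135:435][:,:,::-1].astype(np.uint8),(384,288*2//3))
out=np.vstack([np.hstack([z(a[:,:,::-1],203,283),z(g1,229,271)]),np.hstack([z(b[:,:,::-1],236,160),np.pad(full,((0,96),(0,0),(0,0)))])])
cv2.imwrite("pics/fin.png",out);print(out.shape)
st()
E
```

```text
(576, 768, 3)
 t 75.6 tcp [516.  -55.   74.2] w 13.3 gf 33.9 F [-2.1  0.6  5.3] j7 0.391
```

View pics/fin.png

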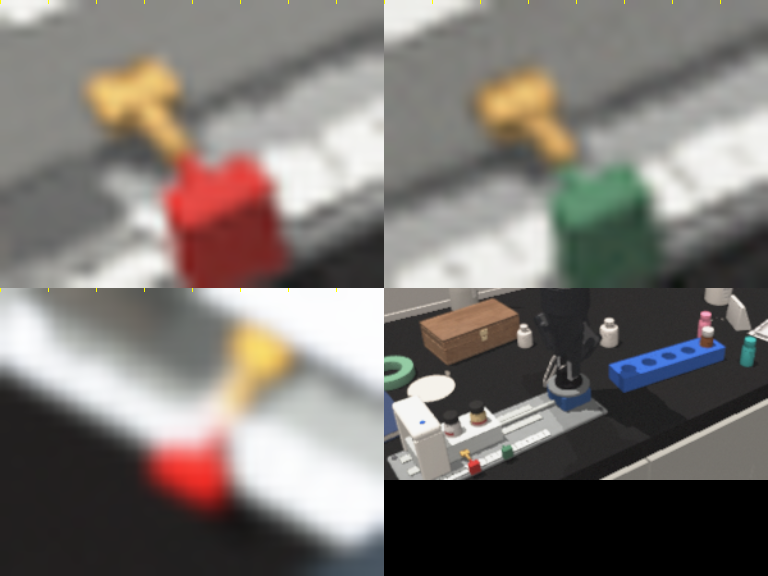

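```bash
python3 - <<'E'
from h import *
gapr();env.pause(.3);env.ungrasp();env.line_to([516,-55,74.5],rate=20);env.line_to([516,-55,200],rate=150);gapr();env.pause(.5);st()
print(env.hand_in())
E
```

```text
r [204.6 288.2] p [198.6 279.4] 1204 p-r -0.9 X 452.8
r [204.6 288.1] p [198.8 279.5] 1214 p-r -1.1 X 452.3
 t 78.4 tcp [516.  -55.  199.9] w 85.2 gf 0.0 F [-0.4  0.7 -0. ] j7 0.212
the job is handed in; nothing more can be done
None
```

I've handed the job in at 78 s. In my last measurements the three black-capped vials were seated in the carriage bores, the pointer was about 1 mm from the red mark (limit 2.5 mm), the white-capped vial was still in the rack, and the gripper was open and clear. The hand-in call returned no verdict.

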